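# Set the crank valve two turns off its seat and hold it

### The arm

A 7-joint arm with a two-finger parallel gripper is mounted at the origin on a cart in front of the work surface, level with it; the furniture and walls round the work are solid. World frame = base frame: x ahead of the robot, y to its left, z up, the work surface at z = 0. Lengths are in m, angles in rad, forces in N, time in s.
With the tool pointing down it reaches from about 0.425 to 0.875 m from the base axis. Payload 4.7 kg.
Tool frame: the origin (TCP) lies between the finger pads; the fingertips stand 11 mm ahead of it and the grasp point (between the pads) lies 8 mm behind it (arm.tip_extent is the distance from the TCP to the fingertips, in m); z points along the fingers, y is the line along which they close (so a half turn about z gives the same grasp; the last joint's range is limited). The gripper opens to 85 mm and grips with 20 to 120 N. Pads are 22 mm wide; open, the fingers measure 114 mm over their backs; the gripper's body (76 mm by 85 mm) begins 54 mm behind the grasp point. The pads swing forward as they close: fully open they stand 13 mm farther back than shut.
Start: joints at [-1.309, 0.321, -0.07, 1.45, 0.023, 1.371, -0.057], TCP at [0.159, 0.63, 0.242] pointing down, gripper open.
Joint ranges: [-2.86, 2.86], [-0.3, 2.09], [-1.38, 1.24], [0.06, 2.45], [-1.56, 4.7], [0.09, 2.05], [-2.69, 2.69]. Speed limits (rad/s): [2.57, 2.57, 3.14, 3.14, 3.14, 3.14, 3.14].

### API

Orientations are given as a unit quaternion [w, x, y, z].
In Python, from cell import arm gives the robot as it stands. The module is installed in compiled form; this text tells all that it offers.
- The arm moves only by the tool carry_out, never from a script. Its argument "moves" is one flat list of numbers, 7 for each row, row after row: the closure in counts, from 0 (fully open) to 255 (shut), then the shift along the tool's x, y, z normalised to -1 to 1, where 1 is 25 mm, then the turn, a rotation vector about the tool's x, y, z normalised to -1 to 1, where 1 is 4 degrees. In form: [grip, dx, dy, dz, wx, wy, wz, grip, dx, dy, dz, wx, wy, wz, ...]. A call has 1 to 20 rows; each row shifts and turns the commanded pose from where the row before left it, along the tool's axes as they then stand; what a row does not reach is not made up. A row lasts 1/8 s, in which the tool goes at most 62.5 mm and 10.7 degrees, less where a joint would pass 70% of its speed; a pose out of reach is approached as far as the arm can. A call with a number of a shift or a turn outside -1 to 1 is refused whole. A call with a gripper value outside its range is refused whole. The fingers move at their own pace and stop on an object; "squeeze" is the grip in N (left out, the last holds). Time passes only in rows, so rows that do not move let the fingers close. It gives the time, the measured TCP pose, the force, the opening and the grip force at its end, in the units of the state.
- arm.state(): the state, without advancing time (a new reading comes with each control period).
- arm.read_camera(name): name is "scene" or "side" or "wrist"; returns the picture (384x512x3 uint8, red, green, blue); there is no depth.
- arm.camera_params(name): a dict with "fx", "fy", "cx", "cy" (pixels), "k1" (the pictures are not rectified: a ray, as slopes to the right and down, at radius r is drawn at 1 + k1 r^2 times it, then the intrinsics apply), "world_from_camera" (4x4, takes a point from camera to world coordinates). Camera axes: x right, y down, z forward; pixel columns grow to the right and rows downward; lengths in m; the calibration is good to about 2 mm. A picture is of the moment at which its call begins: read the wrist's pose just before it. camera_params takes no time and is no camera call; for the wrist camera it gives the pose at the moment of the call.
- arm.sign_off(): hands the job in; it is judged then, once.
The state is a dict: "time_s": time; "joint_pos": joint angles; "joint_velocities": joint speeds; "joint_torque": joint torques, N m; "position": TCP position; "orientation": TCP orientation; "force": force on the tool from outside, world axes, zero at the start; "moment": the same for the moment, N m; "opening": finger opening in m; "grasp_force": force on a finger pad.
Only numpy, scipy, OpenCV 4.12 (cv2) and the standard library are available. Lean on these libraries where they do the work, as an engineer would, in place of code of your own. Each camera call takes 0.05 s, during which the arm holds its last target. There are 200 camera calls.

### The job

Set the overhauled valve with the crank handle for its flow test: turn its wheel clockwise (seen from above) by the black handle that stands up from the rim until it is fully shut against its stop, then back it off by exactly two full turns. Finish while still gripping the handle there, with the wheel at rest and the program ending without letting go; do not turn the plain wheel of the other valve, and leave the loose nut, spanner, piston, connecting rod and micrometer where they lie.

Things in the scene. Friction and masses are not known exactly. Their poses are not given: they have to be found in the camera images.
- crank_valve: the valve to set: brass globe valve about 120 mm long on a dark steel plate 84 x 104 mm bolted to the bench, with a steel handwheel 112 mm across (rim of 12 mm round bar on a 50 mm radius, four spokes, hub ending 8 mm above the rim's mid plane) that does not rise as it turns. Origin under the plate's centre, z up; its x axis is the direction from wheel axis to handle when fully shut
- crank_axis (a point): point on the upright turning axis of the crank valve's wheel, 100 mm above the bench, in the mid plane of the wheel's rim
- crank_handle: black upright handle on the rim of the crank valve's wheel, a barrel 16 to 20 mm in diameter and 42 mm tall, its axis 50 mm from the wheel's axis. Origin at its foot, 109 mm above the bench, just above its 20 mm steel boss; z up, top at 151 mm. It spins freely on its own pin, so a gripper can hold it and go round in a circle without turning
- handle_mid (a point): point on the axis of the black handle, 23 mm above its foot (132 mm above the bench): the middle of the grip
- crank_wheel (a joint): angle of the crank valve's wheel in rad: 0 is fully shut, against a hard stop; grows as the wheel is turned counter-clockwise seen from above (opening); two full turns open is 12.566. Starts somewhere between 0.8 and 5.0, goes to 22. It turns stiffly (about 2 to 4 N at the handle) and stays where it is left
- plain_axis (a point): the same point on the other valve, which is alike but whose wheel has no handle; not to be turned. The two valves may stand in either place
- plain_rim (a point): point on the rim of the plain wheel, 50 mm from its axis
- nut: loose steel hex nut, 25 x 27 x 13 mm, by the crank valve; to be left alone; origin under its centre
- spanner: loose combination spanner, 55 x 170 x 6 mm, by the plain valve; to be left alone; origin under its centre
- piston: loose bare piston standing on the bench, 87 x 86 x 52 mm; to be left alone; origin under its centre
- con_rod: loose connecting rod lying on the bench, 102 x 173 x 18 mm; to be left alone; origin under its centre
- micrometer: loose outside micrometer lying on the bench, 52 x 102 x 16 mm; to be left alone; origin under its centre

How it is judged:
By the outcome, as a careful person would: the job done as asked, in the order asked, and still so for the second after the job is handed in, while the arm keeps its last pose, push and grip.
It also fails if it takes over 56 s, if anything falls off the work surface, if the arm or the gripper's body presses on something with over 40 N, if the wrist force passes 120 N, or if a joint passes its speed limit or range.

## Working session

There is one attempt and no reset: what is moved stays moved. The work goes in short steps, Python scripts to look and compute and a tool call to move; the robot and the scene stay as the last step left them, time stands still between calls to the robot, and variables do not carry over. Pictures are saved under pics/ and viewed, at most 10 in all, crops included, and the job is handed in when it is done.

Besides the shell and the picture viewer there is one more tool, called after "Request:" as name(argument=value, ...) on one line, values as JSON. carry_out: Moves the arm, as the interface text tells. Scaled input: -1 to 1 covers 25 mm each way for a shift and 4 degrees each way for a turn. Its arguments: {"type":"object","properties":{"moves":{"type":"array"},"squeeze":{"type":"number"}},"required":["moves"]}

```bash
mkdir -p pics; cat > h.py <<'E'
from cell import arm
import numpy as np, cv2
def save(n,f):
    p=arm.camera_params(n); im=arm.read_camera(n); cv2.imwrite('pics/'+f,im[:,:,::-1]); return im,p
def ray(p,u,v):
    x=(u-p['cx'])/p['fx'];y=(v-p['cy'])/p['fy'];a,b=x,y
    for _ in range(20):
        s=1+p['k1']*(a*a+b*b);a,b=x/s,y/s
    T=np.array(p['world_from_camera']);return T[:3,3],T[:3,:3]@np.array([a,b,1])
def onz(p,u,v,z):
    o,d=ray(p,u,v);return o+d*(z-o[2])/d[2]
E
python3 - <<'E'
from h import *
a,p=save('scene','s1.png');b,q=save('side','d1.png')
for r in(p,q):print(np.round(r['world_from_camera'],3).tolist(),r['fx'],r['k1'])
print(arm.state())
E
```

```text
[[-0.568, -0.555, 0.608, 0.08], [-0.823, 0.39, -0.413, 0.391], [-0.008, -0.735, -0.678, 0.685], [0.0, 0.0, 0.0, 1.0]] 357.68674291006437 0.00858037626935676
[[0.997, -0.027, 0.068, 0.502], [-0.073, -0.489, 0.869, -1.038], [0.01, -0.872, -0.49, 0.718], [0.0, 0.0, 0.0, 1.0]] 457.1280367754609 -0.09721183559051062
{'time_s': 0.1, 'joint_pos': array([-1.30887862,  0.32176143, -0.07006722,  1.45156763,  0.02259074,
        1.37078465, -0.05692221]), 'joint_velocities': array([-4.85391199e-04, -2.60605325e-03,  8.40804966e-05, -3.51329239e-03,
       -1.02066737e-03,  5.09807669e-05,  2.10464460e-04]), 'joint_torque': array([ 3.92051618e-06, -4.94876003e+01, -3.84023320e-01, -3.15214062e+01,
        1.30156917e-02,  7.28670406e-03, -1.85022054e-05]), 'position': array([0.15937669, 0.62967968, 0.24131721]), 'orientation': array([-6.26140036e-05,  1.23598171e-01,  9.92331971e-01, -8.65049979e-04]), 'force': array([ 0.07373035, -0.32271548,  0.16942717]), 'moment': array([ 0.01208964,  0.03098071, -0.03191177]), 'grasp_force': 0.0, 'opening': 0.0854347510570269}
```

View pics/s1.png

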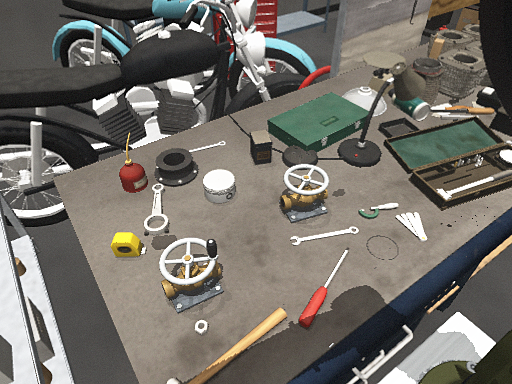

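View pics/d1.png

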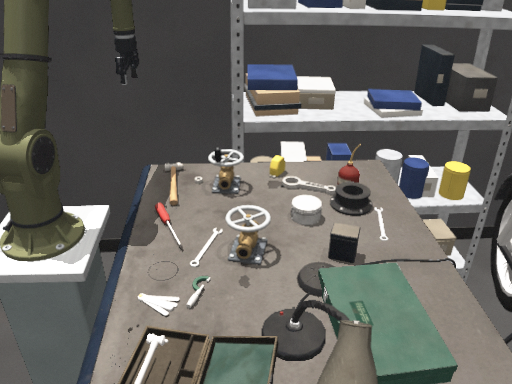

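The scene view shows the crank valve at about (188,260), with the black handle at about (212,248). The plain valve is at (305,180). In the side view the crank valve's wheel is at (226,158) with its handle at (218,155), and the plain valve is at (248,218).

```bash
python3 - <<'E'
from h import *
from scipy.optimize import least_squares
def fit(n,f,x0,x1,y0,y1):
    p=arm.camera_params(n);im=cv2.imread('pics/'+f).astype(int)
    m=np.zeros(im.shape[:2],np.uint8);s=im[y0:y1,x0:x1]
    m[y0:y1,x0:x1]=((s.min(2)>150)&(s.max(2)-s.min(2)<40))*255
    P=np.array([onz(p,u,v,.1)[:2] for v,u in zip(*np.nonzero(m))])
    c=np.median(P,0)
    for _ in range(20):
        r=np.hypot(*(P-c).T);k=(r>.038)&(r<.062)
        c=least_squares(lambda c:np.hypot(*(P[k]-c).T)-.05,c,loss='soft_l1',f_scale=.003).x
    print(n,c,k.sum(),np.median(np.hypot(*(P[k]-c).T)));return p,im
p,im=fit('scene','s1.png',155,222,232,290)
fit('scene','s1.png',278,332,160,203)
q,jm=fit('side','d1.png',200,250,145,170)
fit('side','d1.png',220,275,203,235)
for n,pp,i,(x0,x1,y0,y1) in(('scene',p,im,(200,222,235,262)),('side',q,jm,(208,230,142,166))):
    s=i[y0:y1,x0:x1].max(2)<60
    v,u=np.nonzero(s);print(n,u.mean()+x0,v.mean()+y0,len(u),u.min()+x0,u.max()+x0,v.min()+y0,v.max()+y0, onz(pp,u.mean()+x0,v.mean()+y0,.13))
c=[cv2.resize(im[215:300,140:240].astype(np.uint8),None,fx=4,fy=4),cv2.resize(jm[135:195,195:260].astype(np.uint8),None,fx=5.66,fy=5.66)]
h=340;cv2.imwrite('pics/c.png',np.hstack([x[:h-2] for x in c if 1][:2]) if 0 else np.hstack([cv2.resize(x,(390,h)) for x in c]))
E
```

```text
scene [0.50597928 0.25993301] 766 0.05006911198827389
scene [ 0.55617043 -0.0925177 ] 472 0.05004770426896385
side [0.50620014 0.27233342] 189 0.050133363867454976
side [ 0.55644019 -0.08212469] 438 0.0507457580651379
scene 211.728 249.128 125 207 216 239 257 [0.47813667 0.21713466 0.13      ]
side 217.87012987012986 154.66233766233768 77 209 228 145 162 [0.48362308 0.22200844 0.13      ]
```

View pics/c.png

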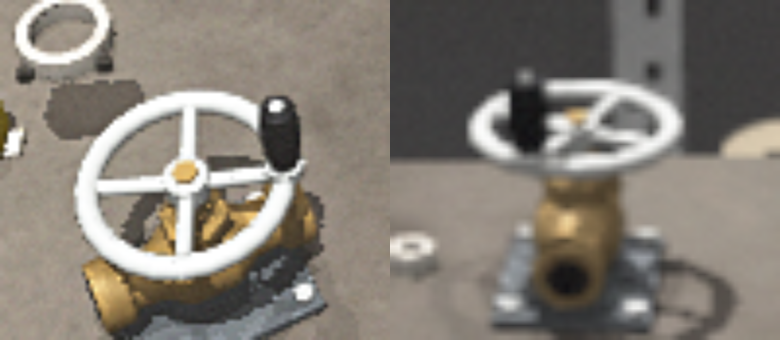

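Request:
carry_out(moves=[0, -0.4, -0.3, -1, 0, 0, 0, 0, -0.8, -0.55, -1, 0, 0, 0, 0, -0.85, -0.57, -0.5, 0, 0, 0, 0, -0.85, -0.57, 0, 0, 0, 0, 0, -0.85, -0.57, 0, 0, 0, 0, 0, -0.85, -0.57, 0, 0, 0, 0, 0, -0.85, -0.57, 0, 0, 0, 0, 0, -0.85, -0.57, 0, 0, 0, 0, 0, -0.85, -0.57, 0, 0, 0, 0, 0, -0.85, -0.57, 0, 0, 0, 0, 0, -0.85, -0.57, 0, 0, 0, 0, 0, -0.85, -0.57, 0, 0, 0, 0, 0, -0.85, -0.57, 0, 0, 0, 0, 0, -0.85, -0.57, 0, 0, 0, 0, 0, -0.85, -0.57, 0, 0, 0, 0, 0, -0.85, -0.57, 0, 0, 0, 0, 0, -0.85, -0.57, 0, 0, 0, 0, 0, -0.85, -0.57, 0, 0, 0, 0, 0, -0.6, -0.4, 0, 0, 0, 0, 0, 0, 0, 0, 0, 0, 0], squeeze=40)

```text
time_s: 2.6
position: [0.4698, 0.2832, 0.3046]
orientation: [-0.0, 0.125, 0.992, -0.0]
force: [-0.8, 0.2, 1.1]
opening: 0.0854
grasp_force: 0.0
```

```bash
python3 - <<'E'
from h import *
s=arm.state();print(s['time_s'],s['position'],s['orientation'],s['joint_pos'])
a,p=save('wrist','w1.png');print(np.round(p['world_from_camera'],3).tolist())
E
```

```text
2.6 [0.46981824 0.28317195 0.30462153] [-6.92603111e-05  1.24940059e-01  9.92164266e-01 -2.13524032e-04] [-0.83322116  0.0777848   0.2585625   1.61781528 -0.01977962  1.44897324
  0.74726675]
[[0.248, 0.936, 0.25, 0.406], [0.969, -0.24, -0.063, 0.299], [0.001, 0.258, -0.966, 0.438], [0.0, 0.0, 0.0, 1.0]]
```

View pics/w1.png

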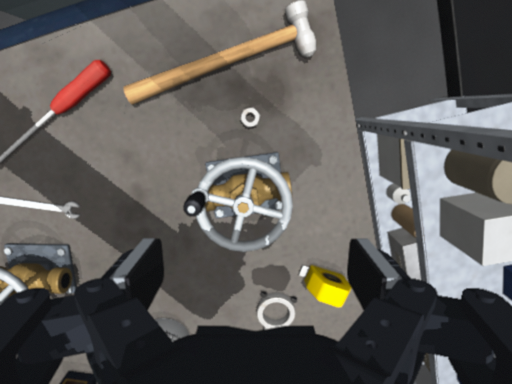

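The wrist view shows the hub at (243,208), the rim about 47 px in radius, and the black handle leaning from its foot near (202,200) to its top at (190,209).

```bash
python3 - <<'E'
from h import *
from scipy.optimize import least_squares
p=arm.camera_params('wrist');im=cv2.imread('pics/w1.png').astype(int)
print('hub',onz(p,243,208,.108))
s=im[150:260,180:300];k=(s.min(2)>135)&(s.max(2)-s.min(2)<35)
v,u=np.nonzero(k);P=np.array([onz(p,a+180,b+150,.103)[:2] for a,b in zip(u,v)]);c=onz(p,243,208,.103)[:2]
for _ in range(20):
    r=np.hypot(*(P-c).T);j=(r>.04)&(r<.06)
    c=least_squares(lambda c:np.hypot(*(P[j]-c).T)-.05,c,loss='soft_l1',f_scale=.002).x
print('rim',c,j.sum(),np.median(np.hypot(*(P[j]-c).T)))
s=im[185:225,178:212];k=((s.max(2)<55)*255).astype(np.uint8)
n,l,st,ce=cv2.connectedComponentsWithStats(k);print(st,ce+[178,185])
i=1+st[1:,4].argmax();
for z in(.13,.151):print(z,onz(p,*(ce[i]+[178,185]),z))
# plate edges
cs=[(207,162),(279,154)];A=[onz(p,*q,.01)[:2] for q in cs];d=A[1]-A[0];print(A,np.degrees(np.arctan2(d[1],d[0])),np.hypot(*d))
cv2.imwrite('pics/w1c.png',cv2.resize(cv2.imread('pics/w1.png')[140:260,170:310],None,fx=4.5,fy=4.5,interpolation=2))
E
```

```text
hub [0.50503735 0.26103116 0.108     ]
rim [0.50427795 0.26095697] 2161 0.050532520119730875
[[   0    0   34   40 1131]
 [   6    7   22   24  229]] [[194.24314766 205.13262599]
 [195.76855895 201.37554585]]
0.13 [0.47933345 0.21792611 0.13      ]
0.151 [0.4742807 0.2235219 0.151    ]
[array([0.45722159, 0.21800771]), array([0.47110447, 0.31788821])] 82.08687780546458 0.10084070884583463
```

View pics/w1c.png

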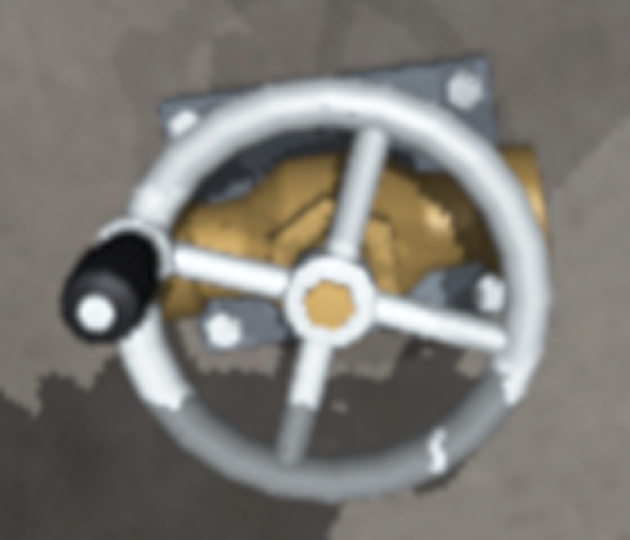

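The wheel axis is at about (0.5047, 0.261) and the handle at (0.479, 0.218), so it points at -121°. Next I line up over the handle, descend and grip.

Request:
carry_out(moves=[0, -0.25, -0.61, 0.3, 0, 0, 0, 0, -0.25, -0.61, 0.5, 0, 0, 0, 0, -0.25, -0.61, 0.5, 0, 0, 0, 0, -0.25, -0.61, 0.5, 0, 0, 0, 0, 0, 0, 0.8, 0, 0, 0, 0, 0, 0, 0.8, 0, 0, 0, 0, 0, 0, 0.8, 0, 0, 0, 0, 0, 0, 0.8, 0, 0, 0, 0, 0, 0, 0.8, 0, 0, 0, 0, 0, 0, 0.8, 0, 0, 0, 0, 0, 0, 0.6, 0, 0, 0, 0, 0, 0, 0, 0, 0, 0], squeeze=40)

```text
time_s: 4.15
position: [0.4776, 0.2183, 0.1235]
orientation: [-0.001, 0.124, 0.992, -0.001]
force: [-0.1, -0.6, -0.0]
opening: 0.0853
grasp_force: 0.0
```

```bash
python3 - <<'E'
from h import *
s=arm.state();print(s['time_s'],s['position'],s['force'])
a,p=save('wrist','w2.png')
for q in[(.479,.218,.151),(.479,.218,.109)]:
    T=np.linalg.inv(np.array(p['world_from_camera']));c=T@np.r_[q,1];print(p['fx']*c[0]/c[2]+p['cx'],p['fy']*c[1]/c[2]+p['cy'])
E
```

```text
4.15 [0.4775832  0.21830698 0.12351164] [-0.05037735 -0.61522058 -0.00566992]
256.76153738278543 289.3116543189985
256.4030028887781 243.75724838731222
```

View pics/w2.png

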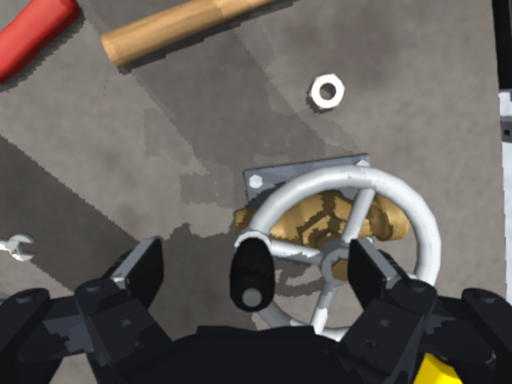

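The handle's top is at (252,298) and its foot at about (255,250), both between the open fingers and about 3 mm off the centre of the pad width. I'll shift by that amount and close.

Request:
carry_out(moves=[0, -0.12, -0.05, 0, 0, 0, 0, 255, 0, 0, 0, 0, 0, 0, 255, 0, 0, 0, 0, 0, 0, 255, 0, 0, 0, 0, 0, 0, 255, 0, 0, 0, 0, 0, 0, 255, 0, 0, 0, 0, 0, 0, 255, 0, 0, 0, 0, 0, 0], squeeze=45)

```text
time_s: 5.08
position: [0.4807, 0.2163, 0.1251]
orientation: [-0.0, 0.124, 0.992, -0.001]
force: [-2.9, -3.1, 4.6]
opening: 0.0181
grasp_force: 44.4
```

```bash
cat >> h.py <<'E'
C=np.array([.5047,.261]);R=np.array([[-.9692,.2462],[.2462,.9692]])
def arc(step,n,r=.05,start=None):
    s=arm.state();d=s['position'][:2]-C;a0=np.degrees(np.arctan2(d[1],d[0]))
    print(round(s['time_s'],2),'ang',a0,'r',np.hypot(*d),s['force'].round(1),s['opening'],s['grasp_force'])
    a=np.radians((a0 if start is None else start)+step*np.arange(n+1));q=R@(r*np.array([np.cos(a),np.sin(a)]))/.025
    q=np.diff(np.round(q,2),axis=1).T   # rounding does not accumulate
    print(', '.join('255, %.2f, %.2f, 0, 0, 0, 0'%tuple(x) for x in q))
E
python3 -c "
from h import *
arc(-18,20)"
```

```text
5.08 ang -118.21503805961478 r 0.05074223629147795 [-2.9 -3.1  4.6] 0.01807839319102417 44.35796421021223
255, 0.58, 0.24, 0, 0, 0, 0, 255, 0.47, 0.41, 0, 0, 0, 0, 255, 0.32, 0.54, 0, 0, 0, 0, 255, 0.14, 0.61, 0, 0, 0, 0, 255, -0.05, 0.62, 0, 0, 0, 0, 255, -0.24, 0.58, 0, 0, 0, 0, 255, -0.41, 0.47, 0, 0, 0, 0, 255, -0.54, 0.32, 0, 0, 0, 0, 255, -0.61, 0.14, 0, 0, 0, 0, 255, -0.62, -0.05, 0, 0, 0, 0, 255, -0.58, -0.24, 0, 0, 0, 0, 255, -0.47, -0.41, 0, 0, 0, 0, 255, -0.32, -0.54, 0, 0, 0, 0, 255, -0.14, -0.61, 0, 0, 0, 0, 255, 0.05, -0.62, 0, 0, 0, 0, 255, 0.24, -0.58, 0, 0, 0, 0, 255, 0.41, -0.47, 0, 0, 0, 0, 255, 0.54, -0.32, 0, 0, 0, 0, 255, 0.61, -0.14, 0, 0, 0, 0, 255, 0.62, 0.05, 0, 0, 0, 0
```

Request:
carry_out(moves=[255, 0.58, 0.24, 0, 0, 0, 0, 255, 0.47, 0.41, 0, 0, 0, 0, 255, 0.32, 0.54, 0, 0, 0, 0, 255, 0, 0, 0, 0, 0, 0])

```text
time_s: 5.58
position: [0.4551, 0.2576, 0.1252]
orientation: [0.001, 0.122, 0.993, 0.002]
force: [0.9, 3.3, 1.3]
opening: 0.0178
grasp_force: 44.5
```

```bash
python3 -c "
from h import *
arc(-6,6,start=-172.2)"
```

```text
5.58 ang -176.07092218364153 r 0.04967203849682095 [0.9 3.3 1.3] 0.0177989965282347 44.4919890537858
255, 0.07, 0.20, 0, 0, 0, 0, 255, 0.05, 0.20, 0, 0, 0, 0, 255, 0.02, 0.21, 0, 0, 0, 0, 255, 0.01, 0.21, 0, 0, 0, 0, 255, -0.02, 0.21, 0, 0, 0, 0, 255, -0.04, 0.20, 0, 0, 0, 0
```

Request:
carry_out(moves=[255, 0.07, 0.2, 0, 0, 0, 0, 255, 0.05, 0.2, 0, 0, 0, 0, 255, 0.02, 0.21, 0, 0, 0, 0, 255, 0.01, 0.21, 0, 0, 0, 0, 255, 0, 0, 0, 0, 0, 0])

```text
time_s: 6.2
position: [0.4576, 0.2757, 0.1252]
orientation: [0.001, 0.124, 0.992, 0.001]
force: [2.5, -1.2, 3.5]
opening: 0.018
grasp_force: 44.7
```

```bash
python3 -c "
from h import *
arc(-18,14,start=163.8)"
```

```text
6.2 ang 162.70768007027937 r 0.04935115700371175 [ 2.5 -1.2  3.5] 0.01802131926155479 44.65774241834879
255, -0.12, 0.61, 0, 0, 0, 0, 255, -0.30, 0.55, 0, 0, 0, 0, 255, -0.46, 0.43, 0, 0, 0, 0, 255, -0.57, 0.26, 0, 0, 0, 0, 255, -0.62, 0.08, 0, 0, 0, 0, 255, -0.61, -0.12, 0, 0, 0, 0, 255, -0.55, -0.30, 0, 0, 0, 0, 255, -0.43, -0.46, 0, 0, 0, 0, 255, -0.26, -0.57, 0, 0, 0, 0, 255, -0.08, -0.62, 0, 0, 0, 0, 255, 0.12, -0.61, 0, 0, 0, 0, 255, 0.30, -0.55, 0, 0, 0, 0, 255, 0.46, -0.43, 0, 0, 0, 0, 255, 0.57, -0.26, 0, 0, 0, 0
```

Request:
carry_out(moves=[255, -0.12, 0.61, 0, 0, 0, 0, 255, -0.3, 0.55, 0, 0, 0, 0, 255, -0.46, 0.43, 0, 0, 0, 0, 255, -0.57, 0.26, 0, 0, 0, 0, 255, 0, 0, 0, 0, 0, 0])

```text
time_s: 6.82
position: [0.5045, 0.3099, 0.1251]
orientation: [0.001, 0.125, 0.992, -0.001]
force: [3.1, -4.3, 6.2]
opening: 0.0182
grasp_force: 45.0
```

Request:
carry_out(moves=[255, -0.31, 0.05, 0, 0, 0, 0, 255, -0.31, 0.03, 0, 0, 0, 0, 255, 0, 0, 0, 0, 0, 0])

```text
time_s: 7.2
position: [0.5183, 0.3082, 0.1251]
orientation: [-0.001, 0.124, 0.992, -0.001]
force: [-1.1, -5.4, 8.0]
opening: 0.0181
grasp_force: 45.2
```

```bash
python3 -c "
from h import *
arc(-18,4,start=73.8);arc(-3,10,start=1.8)"
```

```text
7.2 ang 73.89411828430092 r 0.04907907044953777 [-1.1 -5.4  8. ] 0.01811744399628876 45.19438102841377
255, -0.61, -0.12, 0, 0, 0, 0, 255, -0.55, -0.30, 0, 0, 0, 0, 255, -0.43, -0.46, 0, 0, 0, 0, 255, -0.26, -0.57, 0, 0, 0, 0
7.2 ang 73.89411828430092 r 0.04907907044953777 [-1.1 -5.4  8. ] 0.01811744399628876 45.19438102841377
255, -0.03, -0.10, 0, 0, 0, 0, 255, -0.02, -0.10, 0, 0, 0, 0, 255, -0.01, -0.10, 0, 0, 0, 0, 255, -0.01, -0.11, 0, 0, 0, 0, 255, -0.01, -0.10, 0, 0, 0, 0, 255, 0.00, -0.11, 0, 0, 0, 0, 255, 0.01, -0.10, 0, 0, 0, 0, 255, 0.01, -0.11, 0, 0, 0, 0, 255, 0.02, -0.10, 0, 0, 0, 0, 255, 0.02, -0.10, 0, 0, 0, 0
```

Request:
carry_out(moves=[255, -0.61, -0.12, 0, 0, 0, 0, 255, -0.55, -0.3, 0, 0, 0, 0, 255, -0.43, -0.46, 0, 0, 0, 0, 255, 0, 0, 0, 0, 0, 0])

```text
time_s: 7.7
position: [0.5517, 0.2781, 0.1252]
orientation: [-0.0, 0.124, 0.992, 0.0]
force: [0.1, -2.7, 6.9]
opening: 0.0179
grasp_force: 45.0
```

Request:
carry_out(moves=[255, -0.13, -0.28, 0, 0, 0, 0, 255, -0.13, -0.29, 0, 0, 0, 0, 255, 0, 0, 0, 0, 0, 0])

```text
time_s: 8.07
position: [0.555, 0.2629, 0.1252]
orientation: [0.001, 0.124, 0.992, 0.001]
force: [2.8, 1.8, 4.2]
opening: 0.018
grasp_force: 44.8
```

Request:
carry_out(moves=[255, -0.03, -0.1, 0, 0, 0, 0, 255, -0.02, -0.1, 0, 0, 0, 0, 255, 0, 0, 0, 0, 0, 0])

```text
time_s: 8.45
position: [0.555, 0.2574, 0.1252]
orientation: [0.001, 0.124, 0.992, 0.0]
force: [4.0, 1.0, 5.7]
opening: 0.0178
grasp_force: 44.8
```

Request:
carry_out(moves=[255, -0.01, -0.1, 0, 0, 0, 0, 255, 0, 0, 0, 0, 0, 0])

```text
time_s: 8.7
position: [0.5548, 0.2547, 0.1252]
orientation: [0.001, 0.124, 0.992, 0.0]
force: [5.1, 1.9, 5.1]
opening: 0.0176
grasp_force: 44.8
```

Request:
carry_out(moves=[255, -0.01, -0.11, 0, 0, 0, 0, 255, 0, 0, 0, 0, 0, 0])

```text
time_s: 8.95
position: [0.5547, 0.2541, 0.1252]
orientation: [0.001, 0.123, 0.992, 0.002]
force: [6.5, 5.2, 1.3]
opening: 0.0182
grasp_force: 44.7
```

Request:
carry_out(moves=[255, -0.01, -0.1, 0, 0, 0, 0, 255, 0, 0, 0, 0, 0, 0])

```text
time_s: 9.2
position: [0.5546, 0.254, 0.1252]
orientation: [0.002, 0.123, 0.992, 0.003]
force: [9.6, 9.7, -0.6]
opening: 0.0176
grasp_force: 44.7
```

Request:
carry_out(moves=[255, 0, -0.1, 0, 0, 0, 0, 255, 0, 0, 0, 0, 0, 0])

```text
time_s: 9.45
position: [0.5546, 0.2539, 0.1253]
orientation: [0.003, 0.122, 0.993, 0.005]
force: [11.7, 14.6, -4.7]
opening: 0.018
grasp_force: 44.6
```

```bash
python3 -c "
from h import *
arc(-3,1)"
```

```text
9.45 ang -8.111151284890331 r 0.05038103710436996 [11.7 14.6 -4.7] 0.01802715986065992 44.63240965269506
255, -0.01, -0.10, 0, 0, 0, 0
```

The stop is found at a wheel angle of -8.1°, which matches the plate's axis. The TCP there is (0.5547, 0.2541). I'll take the load off and then go counter-clockwise.

Request:
carry_out(moves=[255, 0.02, 0.2, 0, 0, 0, 0, 255, 0.01, 0.11, 0, 0, 0, 0, 255, 0, 0, 0, 0, 0, 0])

```text
time_s: 9.82
position: [0.5547, 0.2543, 0.1252]
orientation: [0.001, 0.124, 0.992, -0.0]
force: [5.9, 0.9, 5.3]
opening: 0.0179
grasp_force: 45.3
```

```bash
python3 -c "
from h import *
arc(18,20,start=-8.1)"
```

```text
9.82 ang -7.637438521653587 r 0.05047194979814371 [5.9 0.9 5.3] 0.017907207022468764 45.320166209712625
255, 0.17, 0.61, 0, 0, 0, 0, 255, 0.34, 0.52, 0, 0, 0, 0, 255, 0.48, 0.39, 0, 0, 0, 0, 255, 0.59, 0.23, 0, 0, 0, 0, 255, 0.62, 0.03, 0, 0, 0, 0, 255, 0.61, -0.17, 0, 0, 0, 0, 255, 0.52, -0.34, 0, 0, 0, 0, 255, 0.39, -0.48, 0, 0, 0, 0, 255, 0.23, -0.59, 0, 0, 0, 0, 255, 0.03, -0.62, 0, 0, 0, 0, 255, -0.17, -0.61, 0, 0, 0, 0, 255, -0.34, -0.52, 0, 0, 0, 0, 255, -0.48, -0.39, 0, 0, 0, 0, 255, -0.59, -0.23, 0, 0, 0, 0, 255, -0.62, -0.03, 0, 0, 0, 0, 255, -0.61, 0.17, 0, 0, 0, 0, 255, -0.52, 0.34, 0, 0, 0, 0, 255, -0.39, 0.48, 0, 0, 0, 0, 255, -0.23, 0.59, 0, 0, 0, 0, 255, -0.03, 0.62, 0, 0, 0, 0
```

Request:
carry_out(moves=[255, 0.17, 0.61, 0, 0, 0, 0, 255, 0.34, 0.52, 0, 0, 0, 0, 255, 0.48, 0.39, 0, 0, 0, 0, 255, 0.59, 0.23, 0, 0, 0, 0, 255, 0.62, 0.03, 0, 0, 0, 0, 255, 0.61, -0.17, 0, 0, 0, 0, 255, 0.52, -0.34, 0, 0, 0, 0, 255, 0.39, -0.48, 0, 0, 0, 0, 255, 0.23, -0.59, 0, 0, 0, 0, 255, 0.03, -0.62, 0, 0, 0, 0, 255, 0, 0, 0, 0, 0, 0])

```text
time_s: 11.2
position: [0.4554, 0.2665, 0.1251]
orientation: [0.0, 0.125, 0.992, -0.001]
force: [4.4, -3.6, 6.9]
opening: 0.0179
grasp_force: 45.6
```

```bash
python3 -c "
from h import *
arc(18,1)"
```

```text
11.2 ang 173.59238337658593 r 0.04957247510203299 [ 4.4 -3.6  6.9] 0.01794591183694882 45.623106798157096
255, -0.18, -0.60, 0, 0, 0, 0
```

Request:
carry_out(moves=[255, -0.17, -0.61, 0, 0, 0, 0, 255, -0.34, -0.52, 0, 0, 0, 0, 255, -0.48, -0.39, 0, 0, 0, 0, 255, -0.59, -0.23, 0, 0, 0, 0, 255, -0.62, -0.03, 0, 0, 0, 0, 255, -0.61, 0.17, 0, 0, 0, 0, 255, -0.52, 0.34, 0, 0, 0, 0, 255, -0.39, 0.48, 0, 0, 0, 0, 255, -0.23, 0.59, 0, 0, 0, 0, 255, -0.03, 0.62, 0, 0, 0, 0, 255, 0, 0, 0, 0, 0, 0])

```text
time_s: 12.58
position: [0.5548, 0.2553, 0.1252]
orientation: [0.001, 0.124, 0.992, -0.0]
force: [5.7, 1.3, 5.5]
opening: 0.0177
grasp_force: 45.4
```

Request:
carry_out(moves=[255, 0.17, 0.61, 0, 0, 0, 0, 255, 0.34, 0.52, 0, 0, 0, 0, 255, 0.48, 0.39, 0, 0, 0, 0, 255, 0.59, 0.23, 0, 0, 0, 0, 255, 0.62, 0.03, 0, 0, 0, 0, 255, 0.61, -0.17, 0, 0, 0, 0, 255, 0.52, -0.34, 0, 0, 0, 0, 255, 0.39, -0.48, 0, 0, 0, 0, 255, 0.23, -0.59, 0, 0, 0, 0, 255, 0.03, -0.62, 0, 0, 0, 0, 255, 0, 0, 0, 0, 0, 0])

```text
time_s: 13.95
position: [0.4555, 0.2665, 0.1251]
orientation: [0.0, 0.125, 0.992, -0.001]
force: [3.5, -2.8, 6.7]
opening: 0.0182
grasp_force: 45.6
```

Request:
carry_out(moves=[255, -0.17, -0.61, 0, 0, 0, 0, 255, -0.34, -0.52, 0, 0, 0, 0, 255, -0.48, -0.39, 0, 0, 0, 0, 255, -0.59, -0.23, 0, 0, 0, 0, 255, -0.62, -0.03, 0, 0, 0, 0, 255, -0.61, 0.17, 0, 0, 0, 0, 255, -0.52, 0.34, 0, 0, 0, 0, 255, -0.39, 0.48, 0, 0, 0, 0, 255, -0.2, 0.5, 0, 0, 0, 0, 255, 0, 0.45, 0, 0, 0, 0, 255, 0, 0, 0, 0, 0, 0, 255, 0, 0, 0, 0, 0, 0])

```text
time_s: 15.45
position: [0.5534, 0.2474, 0.1252]
orientation: [0.002, 0.125, 0.992, -0.001]
force: [9.2, 0.4, 2.6]
opening: 0.0182
grasp_force: 45.2
```

```bash
python3 -c "
from h import *
arc(1,1);s=arm.state();print(s['position'],s['orientation'])
T=R@(np.array([.5547,.2542])-s['position'][:2])/.025;print(T)"
```

```text
15.45 ang -15.615213394999223 r 0.05052646828697262 [9.2 0.4 2.6] 0.018183017764222514 45.18228535540402
255, 0.00, 0.04, 0, 0, 0, 0
[0.55336159 0.24739951 0.12522047] [ 2.37507727e-03  1.24509855e-01  9.92215377e-01 -5.47634808e-04]
[0.01508388 0.27682203]
```

Request:
carry_out(moves=[255, -0.03, 0.12, 0, 0, 0, 0, 255, -0.03, 0.1, 0, 0, 0, 0, 255, 0, 0, 0, 0, 0, 0, 255, 0, 0, 0, 0, 0, 0])

```text
time_s: 15.95
position: [0.5544, 0.2519, 0.1251]
orientation: [0.0, 0.124, 0.992, -0.001]
force: [4.2, -1.6, 5.8]
opening: 0.0181
grasp_force: 45.6
```

```bash
python3 -c "
from h import *
arc(1,1);s=arm.state();print(s['position'],s['orientation'],s['joint_velocities'].round(4))
T=R@(np.array([.5547,.2542])-s['position'][:2])/.025;print(T)"
```

```text
15.95 ang -10.411744745997996 r 0.05053149680215247 [ 4.2 -1.6  5.8] 0.018050083571289684 45.6299295835197
255, 0.01, 0.04, 0, 0, 0, 0
[0.55439947 0.25186791 0.12513932] [ 4.68139699e-04  1.24468281e-01  9.92222591e-01 -1.32614620e-03] [ 0.0003 -0.0015  0.0003  0.0009  0.0025  0.0001 -0.0005]
[0.01131539 0.09337012]
```

Request:
carry_out(moves=[255, 0, 0.09, 0, 0, 0, 0, 255, 0, 0, 0, 0, 0, 0, 255, 0, 0, 0, 0, 0, 0])

```text
time_s: 16.32
position: [0.5547, 0.2541, 0.1251]
orientation: [0.0, 0.124, 0.992, -0.001]
force: [4.2, -2.2, 6.5]
opening: 0.0179
grasp_force: 45.7
```

```bash
python3 -c "
from h import *
arc(1,1);s=arm.state();print(s['position'],s['orientation'],s['joint_velocities'].round(4))
T=R@(np.array([.5547,.2542])-s['position'][:2])/.025;print(T)"
```

```text
16.32 ang -7.834437694407746 r 0.05048252665776667 [ 4.2 -2.2  6.5] 0.017888448995725476 45.66753691993654
255, 0.01, 0.04, 0, 0, 0, 0
[0.55471133 0.25411867 0.12513822] [ 2.25216551e-04  1.24433421e-01  9.92227038e-01 -1.33308572e-03] [ 0.0011  0.0005  0.0005 -0.0008 -0.0001  0.0017 -0.0005]
[0.00124003 0.00304128]
```

```bash
python3 -c "
from h import *
print(arm.sign_off())"
```

```text
the job is handed in; nothing more can be done
None
```

The crank valve was shut against its stop, then opened exactly two full turns by the TCP reading (within about 0.5°), and handed in at about 16.3 s with the handle still gripped and the wheel at rest.

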